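# Fit the rungs of a plant stand and lock it

## Robot

A 6-joint arm with a two-finger parallel gripper is mounted at the origin on the work surface. World frame = base frame: x ahead of the robot, y to its left, z up, the work surface at z = 0. Lengths are in m, angles in rad, forces in N, time in s.
With the tool pointing down it reaches from about 0.35 to 0.975 m from the base axis. Payload 4.9 kg.
Tool frame: the origin (TCP) lies between the finger pads; the fingertips stand manip.tcp_to_tips ahead of it and the grasp point (between the pads) lies 8 mm behind it (manip.tcp_to_tips is the distance from the TCP to the fingertips, in m); z points along the fingers, y is the line along which they close (so a half turn about z gives the same grasp; the last joint's range is limited). The gripper opens to 85 mm and grips with 20 to 120 N. Pads are 22 mm wide; open, the fingers measure 114 mm over their backs; the gripper's body (76 mm by 85 mm) begins 54 mm behind the grasp point. The pads swing forward as they close: fully open they stand 13 mm farther back than shut.
Start: joints at [1.1, 0.053, 1.613, -0, 1.476, -0.119], TCP at [0.215, 0.587, 0.203] pointing down, gripper open.
Joint ranges: [-3.01, 3.01], [-1.01, 2.22], [0.06, 2.58], [-1.02, 4.17], [0.09, 2.62], [-3.14, 3.14]. Speed limits (rad/s): [2.57, 2.57, 3.14, 3.14, 3.14, 3.14].

## Interface

Orientations are given as a unit quaternion [w, x, y, z].
In Python, from rig import manip gives the robot as it stands. The module is installed in compiled form; this text tells all that it offers. Calls block until the motion is done:
- manip.movep(position, orientation): joint-space move of the TCP to a pose.
- manip.line_to(position, rotation=None, vel=0.15): straight line of the TCP; rotation=None keeps the orientation; vel is the mean speed in m/s.
- manip.move_joints(angles): joint-space move.
- manip.move_gripper(opening, force=None): finger opening in m; force is the grip in N (None keeps the last); returns when the fingers have stopped.
- manip.hold(seconds).
- manip.inverse_kinematics(position, orientation): joint angles nearest the present ones, or None.
- manip.read_camera(name): name is "scene" or "top"; returns a dict with "color" (384x512x3 uint8, red, green, blue), "z_map" (384x512 float32, m along the optical axis (not along the pixel's ray), 0 where there is no reading), "mtx" (3x3 intrinsics, pixels), "R" (3x3) and "t" (3): a world point X has camera coordinates R X + t. Camera axes: x right, y down, z forward; pixel columns grow to the right and rows downward; lengths in m; the calibration is good to about 2 mm. A picture is of the moment at which its call begins.
A pose or a line that the arm cannot do raises manip.Unreachable and nothing moves.
- manip.job_done(): hands the job in; it is judged then, once.
Readings, each from a call of its own:
- manip.read_t(): time.
- manip.read_q(): joint angles.
- manip.read_qd(): joint speeds.
- manip.read_effort(): joint torques, N m.
- manip.read_eef_pos(): TCP position.
- manip.read_tool_rot(): TCP orientation.
- manip.read_force(): force on the tool from outside, world axes, zero at the start.
- manip.read_ft_torque(): the same for the moment, N m.
- manip.read_gripper_width(): finger opening in m.
- manip.read_grasp_force(): force on a finger pad.
Only numpy, scipy, OpenCV 4.12 (cv2) and the standard library are available. Lean on these libraries where they do the work, as an engineer would, in place of code of your own. Each camera call takes 0.05 s, during which the arm holds its last target. There are 200 camera calls.

## Task

Fit every wooden rung in the dark rack into the flat-pack plant stand, one to a mortise in any order: nose first through both rails and pushed fully home, with its head hard up against the front rail. The rack lets you take a rung only by its nose end, so set each rung down on the bench and take hold of it again near its head before sliding it in. When all the rungs there are have been pushed home, throw the stand's lock lever all the way over; leave the potted palm, the empty pot and the trowel where they are.

Things in the scene. Friction and masses are not known exactly. Their poses are not given: they have to be found in the camera images.
- rung1_mid (a point): loose T-headed beech rung, 174 mm long, about 110 g. x axis from head to nose: head 24 mm long, 44 wide (y), 24 high (z); square shank 24 x 24 mm, 136 long; round nose tapering from 24 to 14 mm over the last 14. This point is the middle of length, width and height: nose end at x = +87, shoulder (shank meets head) at -63, head's end face at -87 mm. Lying flat on the bench it is 12 mm up.
- rung2_mid (a point): a rung exactly like rung1 (same sizes, same middle point and axes). Any one of the four rungs may be missing.
- rung3_mid (a point): a rung exactly like rung1 (same sizes, same middle point and axes).
- rung4_mid (a point): a rung exactly like rung1 (same sizes, same middle point and axes).
- rack: fixed dark wooden rack, 125 deep, 310 wide, 46 mm high. Origin on the bench under the middle of its front edge; x points level out of its front, as the noses do; z up. Open-topped slots at y = -105, -35, +35, +105 mm (one may be empty), floor 12 mm up, too tight and deep for fingers; the last 62 mm (nose end) of a rung sticks out freely in front. A racked rung's middle is at x = -25, z = 24 mm; it lifts straight up.
- stand: fixed mid-brown frame: two rails 290 mm long, 24 thick, 52 high; the rear rail starts 95 mm behind the front rail's outer face. Origin on the bench under the middle of that face; x points level through front to rear rail, y along the rail, z up. The bench in front (x below 0) is free. The lock lever's foot is beyond the y = -145 mm rail end, between the rails' lines.
- mortise1 (a point): centre of the mouth of the 28 x 28 mm square mortise at the stand's y = -105 mm, on the front rail's outer face, 27 mm above the bench (floor 13, roof 41). Its x axis points level into the mortise, the way a rung goes in; z up. The mortise runs on, in line, through the rear rail. A rung fully home has its shoulder on the front rail's face: its middle is 63 mm along x from this point and its head stands 24 mm out in front.
- mortise2 (a point): the same for the mortise at the stand's y = -35 mm
- mortise3 (a point): the same for the mortise at the stand's y = +35 mm
- mortise4 (a point): the same for the mortise at the stand's y = +105 mm
- lock (a joint): steel lock lever, arm 80 mm long on a level pivot at x = 60, y = -170, z = 42 mm in the stand's frame, parallel to the stand's y. 0 rad: open, leaning 0.5 rad from upright towards the stand's -x; 1.0 rad: thrown right over, leaning 0.5 rad towards +x. Slight friction (under 2 N at the ball); it stays where it is left.
- lock_tip (a point): centre of the black ball, 26 mm across, at the end of the lock lever's arm
- palm: potted palm in a tan pot 130 mm across the rim and 110 mm high with leaves above, a bystander; origin under its centre
- pot: empty terracotta pot 100 mm across and 85 mm high, a bystander; origin under its centre
- trowel: small flat trowel 240 mm long lying on the bench, a bystander; origin under its middle, x from handle to blade
There are look-alikes about, which are no part of the job. Leave any pink or turquoise look-alike of the part that bears rung1_mid alone. Leave any green look-alike of the part that bears rung4_mid alone.

How it is judged:
By the outcome, as a careful person would: the job done as asked, in the order asked, and still so for the second after the job is handed in, with the robot touching nothing.
Of rung1, rung2, rung3, rung4 only 3 to 4 are there at a start; the rules pass over those that are not, and their reading is None.
At some moment in a run one of rung1, rung2, rung3, rung4 may be knocked a few centimetres aside while the robot is not near it.
Once in a run the grip may slacken for a moment while it holds something.
It also fails if it takes over 210 s, if anything falls off the work surface, if the arm or the gripper's body presses on something with over 40 N, if the wrist force passes 120 N, or if a joint passes its speed limit or range.

## Working session

There is one attempt and no reset: what is moved stays moved. The work goes in short steps, each a Python script; the robot and the scene stay as the last script left them, time stands still between calls to the robot, and variables do not carry over. Pictures are saved under pics/ and viewed, at most 14 in all, crops included, and the job is handed in when it is done.

```bash
mkdir -p pics; ls; python3 - <<'E'
from rig import manip
import cv2,numpy as np
for n in("scene","top"):
    c=manip.read_camera(n); np.savez(f"{n}0.npz",**c)
    cv2.imwrite(f"pics/{n}0.png",cv2.resize(c["color"][:,:,::-1],(800,600),interpolation=cv2.INTER_CUBIC))
    print(n,c["mtx"].tolist(),(-c["R"].T@c["t"]).round(3),c["R"].round(2).tolist())
print(manip.tcp_to_tips,manip.read_t(),manip.read_tool_rot())
E
```

```text
pics
scene [[495.88359538627776, 0.0, 252.67540375038666], [0.0, 495.88359538627776, 185.24132019760458], [0.0, 0.0, 1.0]] [ 1.376 -0.23   1.599] [[0.39, 0.92, -0.01], [0.78, -0.34, -0.52], [-0.48, 0.2, -0.85]]
top [[353.0423743355657, 0.0, 253.38997866203144], [0.0, 353.0423743355657, 193.28414105885486], [0.0, 0.0, 1.0]] [0.438 0.11  1.363] [[-0.03, -1.0, 0.01], [-1.0, 0.03, -0.09], [0.09, -0.01, -1.0]]
0.011 0.1 [-2.60815203e-04  1.74991006e-01  9.84569583e-01 -9.03453900e-04]
```

View pics/top0.png

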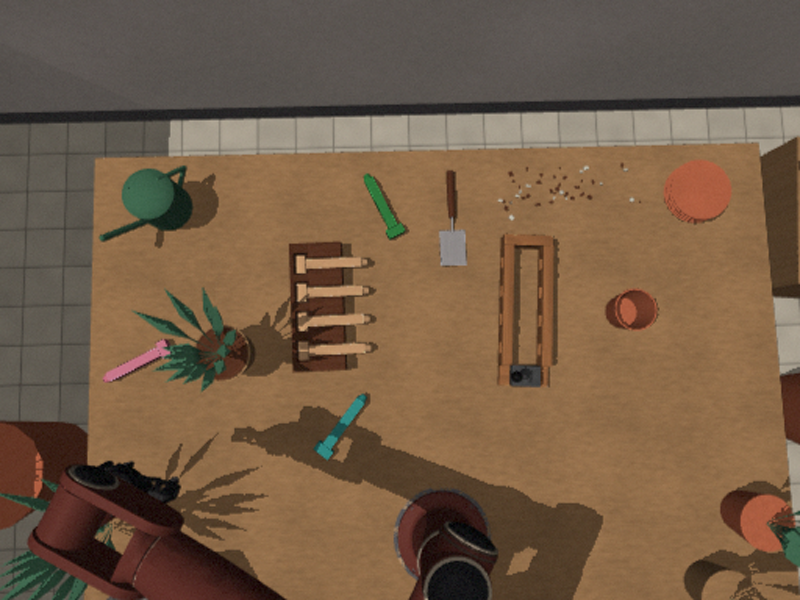

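View pics/scene0.png

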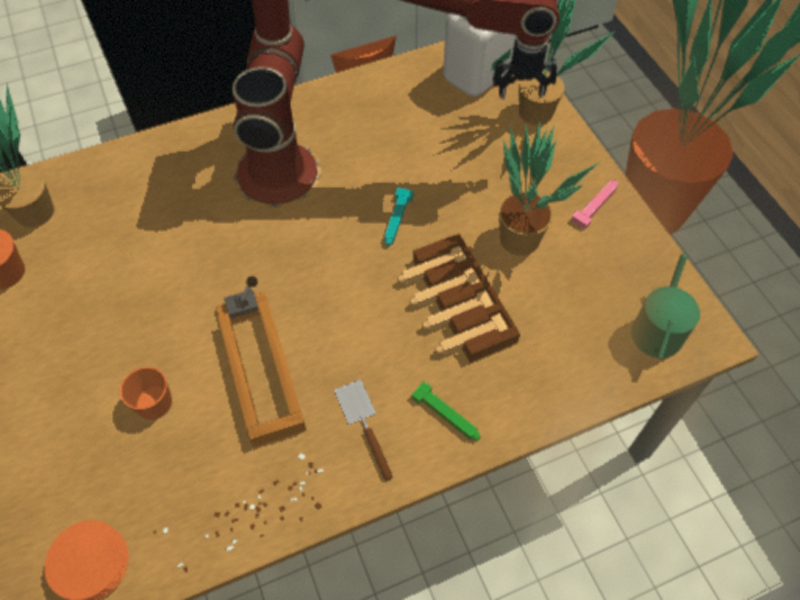

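Top view: the dark rack is at (320,307) with beech rungs on rows 262, 291, 319 and 348, noses to the right. The stand is at (527,310) with its front rail on the left, facing the rack, and the lever at (520,375). Candidates for a rung:
- four beech ones at (335,262), (335,291), (335,319), (335,348): these are mine
- green (385,205), turquoise (343,427), pink (137,362): look-alikes, left alone

The trowel blade at (453,250) lies in front of the farthest mortise.

```bash
cat > h.py <<'E'
from rig import manip
import cv2,numpy as np
from scipy.spatial.transform import Rotation as Ro
def cloud(c):
    z=c["z_map"];v,u=np.indices(z.shape);K=c["mtx"]
    P=np.stack([(u-K[0,2])*z/K[0,0],(v-K[1,2])*z/K[1,1],z],-1)
    W=(P-c["t"])@c["R"]; W[z==0]=np.nan; return W
def rect(W,m):
    p=W[m][:,:2].astype(np.float32)
    return cv2.minAreaRect(p*1000)
def beech(c):
    a=c["color"].astype(int); return (a[...,0]>195)&(a[...,1]>140)&(a[...,2]>90)&(a[...,0]-a[...,2]>40)
E
python3 - <<'E'
from h import *
for n in("scene","top"):
    c=dict(np.load(n+"0.npz")); W=cloud(c)
    X,Y,Z=W[...,0],W[...,1],W[...,2]
    print(n)
    def px(x,y): 
        u=c["R"]@np.array([x,y,0.03])+c["t"]; u=c["mtx"]@u; return u[:2]/u[2]
    reg=(X>.3)&(X<.8)&(Y>-.25)&(Y<.5)
    b=beech(c)&(Z>.015)&(Z<.06)&reg
    k,l,s,ce=cv2.connectedComponentsWithStats(b.astype(np.uint8))
    for i in range(1,k):
        if s[i,4]>25: print("beech",s[i,4],rect(W,l==i),np.nanmedian(Z[l==i]).round(4))
    h=(Z>.04)&(Z<.075)&reg
    k,l,s,ce=cv2.connectedComponentsWithStats(h.astype(np.uint8))
    for i in range(1,k):
        if s[i,4]>80: print("high",s[i],rect(W,l==i),np.nanmedian(Z[l==i]).round(4))
    g=cv2.resize(c["color"][:,:,::-1][130:260,175:365] if n=="top" else c["color"][:,:,::-1][140:290,130:345],None,fx=3.7,fy=3.7,interpolation=cv2.INTER_CUBIC)
    cv2.imwrite(f"pics/{n}crop.png",g)
    if n=="top":
        for nm,(u,v) in dict(blade=(290,157),handle=(289,120),blade2=(285,165),bench=(330,240),palmtop=(133,210),palmleaf=(120,230),ball=(334,241)).items(): print(nm,W[v,u].round(3))
        pm=(X>.2)&(X<.7)&(Y>.4)&(Y<.85)&(Z>.05); print("palm max z",np.nanmax(Z[pm&(Z<.6)]), np.nanmin(Y[pm]))
E
```

```text
scene
beech 151 ((454.0247497558594, 237.34780883789062), (25.068344116210938, 153.35020446777344), 1.407920002937317) 0.0352
beech 178 ((520.9756469726562, 246.2940216064453), (27.807409286499023, 168.53125), 4.8281779289245605) 0.0347
beech 220 ((598.9249267578125, 249.32981872558594), (38.441612243652344, 168.78085327148438), 5.108612537384033) 0.0343
beech 251 ((661.049560546875, 249.61099243164062), (170.53054809570312, 40.3176383972168), 87.90523529052734) 0.0347
high [319 143  25  16 109] ((478.7252197265625, 456.10565185546875), (101.02883911132812, 33.86683654785156), 37.80127716064453) 0.0567
high [ 264  150   69   77 1394] ((557.9765625, 282.3888854980469), (314.4481506347656, 130.61370849609375), 1.3307040929794312) 0.0451
high [143 186  52  92 897] ((537.829833984375, -206.48513793945312), (95.5200424194336, 368.7760314941406), 87.73772430419922) 0.0499
top
beech 31 ((661.3724975585938, 327.22802734375), (12.149396896362305, 34.9351692199707), 89.14234924316406) 0.0354
beech 26 ((592.859375, 326.39276123046875), (11.083588600158691, 35.443260192871094), 80.98167419433594) 0.0363
high [321 150  27  98 918] ((534.6840209960938, -205.61715698242188), (97.86653137207031, 365.4671325683594), 87.12559509277344) 0.0499
high [ 185  155   37   84 1620] ((556.0913696289062, 284.6907958984375), (309.80029296875, 128.17120361328125), 1.3182471990585327) 0.0453
blade [ 0.703 -0.052  0.003]
handle [ 0.845 -0.052  0.022]
blade2 [ 0.672 -0.032  0.   ]
bench [ 0.382 -0.167  0.123]
palmtop [0.506 0.524 0.108]
palmleaf [0.437 0.501 0.295]
ball [ 0.378 -0.183  0.116]
palm max z 0.562624072275925 0.4007701957750739
```

View pics/topcrop.png

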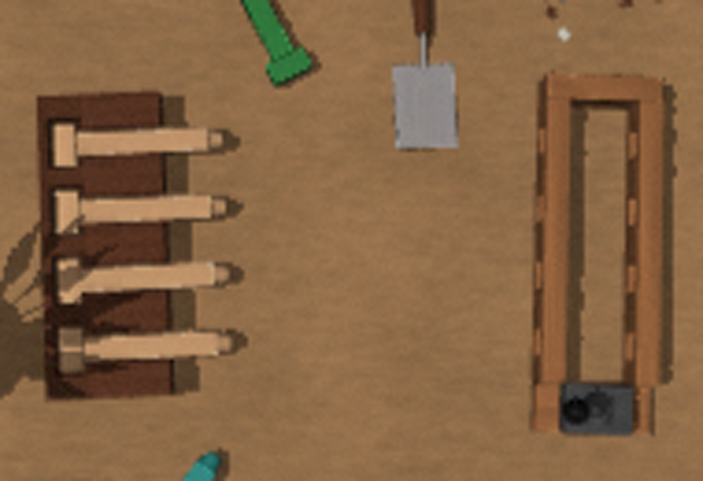

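View pics/scenecrop.png

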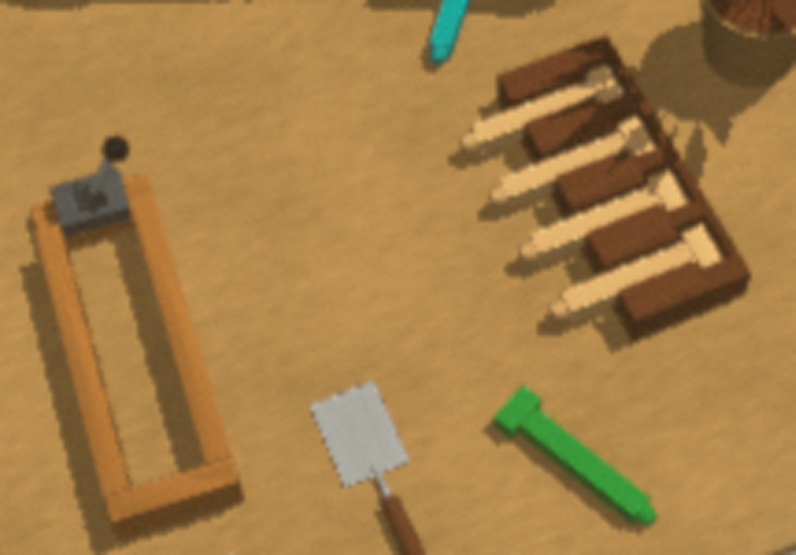

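```bash
python3 - <<'E'
from h import *
for n in("top","scene"):
    c=dict(np.load(n+"0.npz")); W=cloud(c); X,Y,Z=W[...,0],W[...,1],W[...,2]
    m=(Z>.046)&(Z<.057)&(X>.36)&(X<.74)&(Y>-.29)&(Y<-.12)
    p=W[m][:,:2]
    q=p[(p[:,0]>.43)&(p[:,0]<.66)]
    # split by line: slope search to get two rails
    best=None
    for s in np.arange(-.08,.08,.002):
        d=q[:,1]-s*(q[:,0]-.55); h,e=np.histogram(d,bins=np.arange(-.3,-.1,.002)); sc=(h.astype(float)**2).sum()
        if best is None or sc>best[0]: best=(sc,s)
    s=best[1]; d=q[:,1]-s*(q[:,0]-.55); mid=(np.percentile(d,2)+np.percentile(d,98))/2
    for f in (d>mid,d<=mid):
        a=np.polyfit(q[f,0]-.55,q[f,1],1); r=q[f,1]-np.polyval(a,q[f,0]-.55)
        print(n,"rail slope,y@.55",a.round(4),"width",np.ptp(np.percentile(r,[2,98])).round(4),f.sum(),"z",np.median(W[m][:,2]).round(4))
    if n=="top":
        # whole-ends
        print("x extent",np.percentile(p[:,0],[0.5,99.5]))
        # front-face strip: profile along x of redness for points just before front rail
        a=np.polyfit(q[d>mid,0]-.55,q[d>mid,1],1)
        K=c["mtx"]
        for zz in (.02,.03):
          prof=[]
          xs=np.arange(.40,.70,.002)
          for x in xs:
            Pw=np.array([x,np.polyval(a,x-.55)+.012,zz]); u=K@(c["R"]@Pw+c["t"]); u=(u[:2]/u[2]).astype(np.float32)
            prof.append(cv2.getRectSubPix(c["color"][...,0].copy(),(1,1),(float(u[0]),float(u[1])))[0,0])
          print(zz,np.array(prof).reshape(-1,25))
E
```

```text
top rail slope,y@.55 [-0.0675 -0.1715] width 0.0238 399 z 0.0509
top rail slope,y@.55 [-0.0545 -0.2665] width 0.0237 400 z 0.0509
x extent [0.36334463 0.71643462]
0.02 [[ 97  88  73  68  71  73  76  76  77  78  79  79  80  81  84  89  97 112
  122 126 127 126 126 125 127]
 [129 125 121 117 113  99  88  83  80  80  81  82  82  81  81  80  82  84
   85  85  86  88  84  82  83]
 [ 89 108 122 126 128 128 128 128 130 133 135 136 137 138 120  99  90  82
   82  82  81  81  81  81  79]
 [ 79  79  79  78  78  77  76  76  76  78  97 120 127 132 132 132 133 132
  125 120 120 120 119 113  97]
 [ 85  82  80  79  79  79  79  79  78  78  77  77  77  77  78  78  79  79
   79  79  89  99 110 121 122]
 [122 122 123 126 129 131 132 133 125 104  90  84  81  83  83  82  81  81
   82  83  84  85  85  84  84]]
0.03 [[120 111  90  78  76  77  79  80  80  81  83  83  83  83  84  87  97 120
  134 140 141 141 140 139 140]
 [141 141 140 135 126 107  92  84  80  81  82  83  84  85  82  78  78  78
   78  77  80  81  78  77  77]
 [ 91 118 131 135 136 135 136 137 139 140 140 140 139 133 110  92  84  79
   79  79  80  80  81  81  81]
 [ 81  82  82  81  81  81  81  81  84  91 107 120 127 132 133 133 132 130
  128 127 126 126 126 108  90]
 [ 85  81  82  83  83  83  82  82  82  82  82  82  80  79  79  80  81  81
   81  91 103 120 137 141 144]
 [142 140 141 142 141 140 141 134 108  88  80  77  78  79  78  78  79  80
   81  82  83  82  81  80  80]]
scene rail slope,y@.55 [-0.0681 -0.1742] width 0.0231 342 z 0.051
scene rail slope,y@.55 [-0.0661 -0.2691] width 0.0233 351 z 0.051
```

The stand fit gives rail separation 95 mm, rail width 24 mm and top about 51 mm, with mortise pitch 69 mm. These agree with the stated sizes. Next is the first rung, only as far as setting it down.

```bash
cat >> h.py <<'E'
Z3=np.array([0,0,1.])
def frame(o,yd):
    y=np.array([*yd,0.]);y/=np.linalg.norm(y);x=np.cross(y,Z3); return np.array([*o,0.]),x,y
SO,SX,SY=frame((.5494,-.161),(1,-.065))
RX=np.array([.023,-1,0]);RX/=np.linalg.norm(RX);RY=np.cross(Z3,RX)
RO=np.array([.557,.2835,0])+RX*.0625
S=lambda x,y,z:SO+SX*x+SY*y+Z3*z
K=lambda x,y,z:RO+RX*x+RY*y+Z3*z
MY=[-.105,-.035,.035,.105]
def quat(xd,tilt=0):
    "tool z down, leaning so the body is behind along -xd; closing axis across xd"
    z=-Z3*np.cos(tilt)+xd*np.sin(tilt); best=None
    for s in(1,-1):
        y=s*np.cross(Z3,xd); x=np.cross(y,z)
        q=Ro.from_matrix(np.c_[x,y,z]).as_quat()[[3,0,1,2]]
        j=manip.inverse_kinematics(S(-.1,0,.15),q)
        if j is not None and(best is None or abs(j[5])<best[0]): best=(abs(j[5]),q)
    return best[1]
def pic(n,name,crop=None,f=3.0):
    c=manip.read_camera(n); g=c["color"][:,:,::-1]
    if crop: g=g[crop[1]:crop[3],crop[0]:crop[2]]
    if name: cv2.imwrite(f"pics/{name}.png",cv2.resize(g,None,fx=f,fy=f,interpolation=cv2.INTER_CUBIC))
    return c
def say(*a): print(*a,"t",round(manip.read_t(),1),"p",np.round(manip.read_eef_pos(),3),"F",np.round(manip.read_force(),1),"w",round(manip.read_gripper_width(),4),"g",round(manip.read_grasp_force(),1))
STX=-.130
def pick(i):
    "take racked rung i by the nose, stage it at stand y = 0"
    q=quat(RX)
    p=K(.027,MY[i],0)
    manip.move_gripper(.05); manip.line_to(p+Z3*.13,q,vel=.3)
    manip.line_to(p+Z3*.026,vel=.12); manip.move_gripper(.0,80); say("nose")
    manip.line_to(p+Z3*.125,vel=.15); say("lifted")
    s=S(STX+.052,0,0)
    manip.line_to(s+Z3*.10,quat(SX),vel=.25); manip.line_to(s+Z3*.0155,vel=.1); say("down")
    manip.move_gripper(.05); manip.line_to(s+Z3*.10,vel=.25)
E
python3 - <<'E'
from h import *
print(quat(RX),quat(SX),quat(SX,.25))
manip.line_to([.17,.42,.36],vel=.25); say("a")
manip.line_to(K(.027,-.105,.25),quat(RX),vel=.3); say("b")
pick(0); say("staged")
c=pic("top","t1",(175,120,375,260),4); np.savez("t1.npz",**c)
E
```

```text
[ 0.          0.69892993  0.71519016 -0.        ] [ 0.          0.72967908  0.68378976 -0.        ] [ 0.08525131  0.72398588  0.67845461 -0.09097254]
a t 1.2 p [0.17  0.42  0.358] F [-0.1 -0.  -0.3] w 0.0855 g 0.0
b t 2.6 p [0.454 0.192 0.25 ] F [0.2 0.9 0.2] w 0.0858 g 0.0
nose t 5.1 p [0.454 0.192 0.026] F [-0.6 -0.8  0.2] w 0.0 g 0.0
lifted t 6.0 p [0.453 0.191 0.124] F [ 0.5 -0.1 -0.6] w -0.0001 g 0.0
down t 8.3 p [ 0.555 -0.083  0.016] F [-0.7  0.1  0.3] w -0.0002 g 0.0
staged t 9.3 p [ 0.555 -0.083  0.101] F [-0.4 -0.6 -0.3] w 0.0502 g 0.0
```

View pics/t1.png

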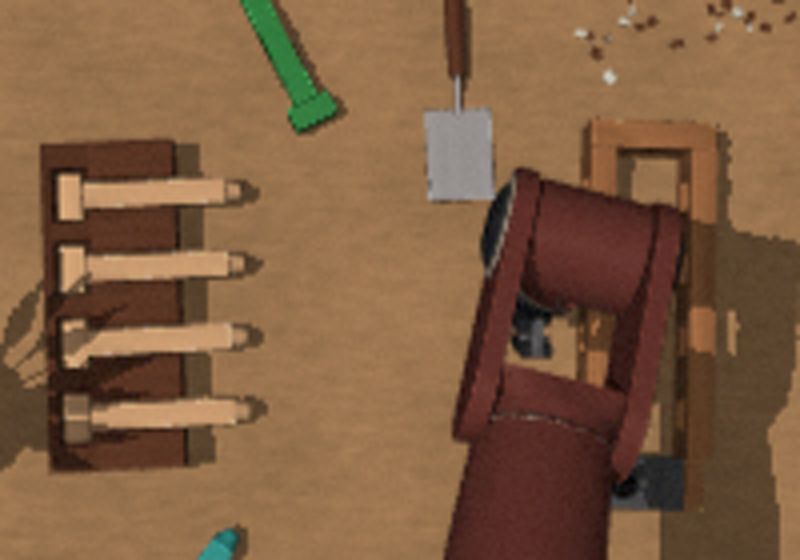

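The fingers closed on nothing. All four rungs are still untouched in the rack (rows 190, 263, 337 and 411 of the crop), so I'll measure the noses directly.

```bash
python3 - <<'E'
from h import *
c=dict(np.load("t1.npz"));W=cloud(c)
for r in (190,263,337,411):
    for u in (70,160,220,238,245):
        print((u,r),W[120+r//4,175+u//4].round(3),c["color"][120+r//4,175+u//4], end=" | ")
    print()
print("model nose ends",[K(.062,y,.024).round(3) for y in MY], "mid",[K(-.025,y,.024).round(3) for y in MY])
E
```

```text
(70, 190) [0.667 0.325 0.035] [209 161 115] | (160, 190) [0.666 0.239 0.029] [200 155 111] | (220, 190) [0.664 0.181 0.031] [193 147 106] | (238, 190) [0.664 0.166 0.032] [183 140 101] | (245, 190) [ 0.67   0.16  -0.004] [85 64 44] | 
(70, 263) [0.599 0.327 0.032] [213 165 120] | (160, 263) [0.596 0.239 0.037] [201 154 111] | (220, 263) [0.595 0.183 0.033] [199 153 110] | (238, 263) [0.594 0.167 0.035] [183 140 104] | (245, 263) [0.598 0.161 0.002] [83 62 43] | 
(70, 337) [0.526 0.327 0.036] [123  96  70] | (160, 337) [0.524 0.241 0.034] [202 154 111] | (220, 337) [0.523 0.184 0.029] [198 152 110] | (238, 337) [0.522 0.169 0.034] [180 138 100] | (245, 337) [0.522 0.162 0.031] [147 113  82] | 
(70, 411) [0.459 0.328 0.035] [123  94  69] | (160, 411) [0.457 0.241 0.039] [203 157 113] | (220, 411) [0.455 0.185 0.035] [199 154 113] | (238, 411) [0.455 0.17  0.035] [179 138 101] | (245, 411) [0.455 0.163 0.029] [179 139  99] | 
model nose ends [array([0.455, 0.157, 0.024]), array([0.525, 0.158, 0.024]), array([0.595, 0.16 , 0.024]), array([0.665, 0.161, 0.024])] mid [array([0.453, 0.244, 0.024]), array([0.523, 0.245, 0.024]), array([0.593, 0.247, 0.024]), array([0.663, 0.248, 0.024])]
```

```bash
python3 - <<'E'
from h import *
p=K(.027,MY[0],0); manip.move_gripper(.05)
manip.line_to(p+Z3*.13,quat(RX),vel=.3); manip.line_to(p+Z3*.026,vel=.12); say("at")
print(Ro.from_quat(np.array(manip.read_tool_rot())[[1,2,3,0]]).as_matrix().round(2))
c=pic("scene","s2",(230,120,370,240),5.7)
E
```

```text
at t 11.7 p [0.455 0.192 0.027] F [ 0.  -0.4  0.7] w 0.0499 g 0.0
[[-0.02  1.    0.  ]
 [ 1.    0.02  0.  ]
 [ 0.    0.   -1.  ]]
```

View pics/s2.png

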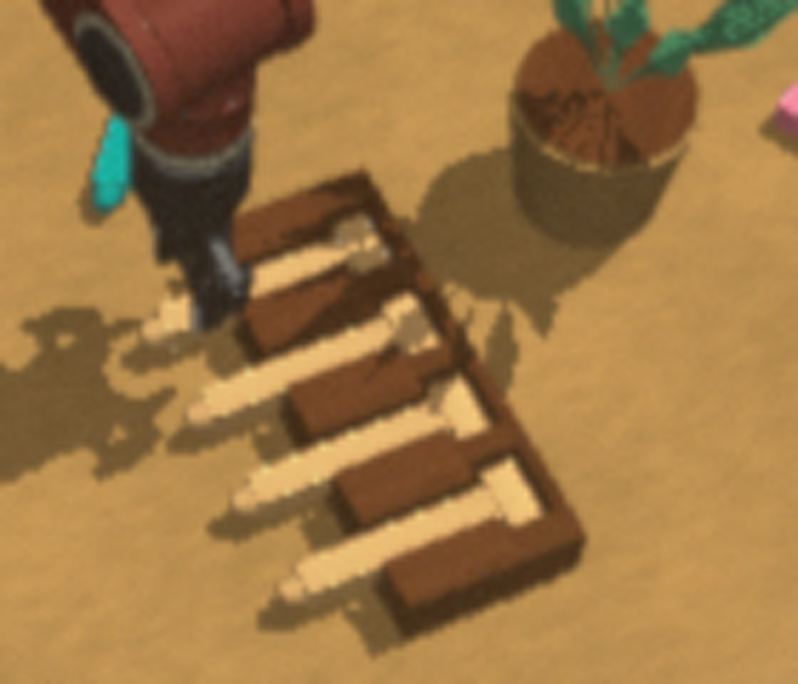

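The fingers straddle the near rung at (210,290), which is right. I'll close in stages and watch the readings.

```bash
python3 - <<'E'
from h import *
for w in (.03,.024,.020,.015): manip.move_gripper(w,60); say(w)
manip.hold(.3); say("held")
c=pic("scene","s3",(230,120,370,240),5.7)
E
```

```text
0.03 t 12.1 p [0.454 0.192 0.026] F [ 0.  -0.2  0.4] w 0.0298 g 0.0
0.024 t 12.3 p [0.454 0.192 0.026] F [-0.8  0.6  0.3] w 0.024 g 0.0
0.02 t 12.5 p [0.454 0.192 0.026] F [0.1 0.2 0.7] w 0.0202 g 0.0
0.015 t 12.8 p [0.454 0.192 0.026] F [ 0.1 -0.3 -0.1] w 0.015 g 0.0
held t 13.1 p [0.454 0.192 0.026] F [ 0.6 -0.1 -0.9] w 0.0151 g 0.0
```

View pics/s3.png

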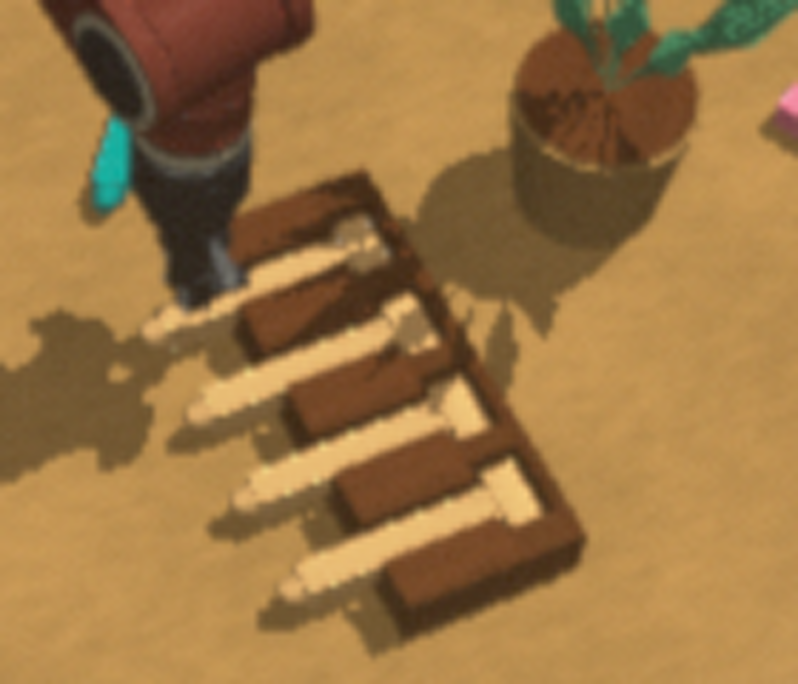

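```bash
python3 - <<'E'
from h import *
c=manip.read_camera("scene");W=cloud(c)
X,Y,Z=[W[...,k] for k in range(3)]
a=c["color"].astype(int)
m=(abs(X-.454)<.06)&(abs(Y-.192)<.05)&(a.max(-1)-a.min(-1)<30)&(Z>.01)&(Z<.2)
for lo in np.arange(.01,.13,.01):
    s=m&(Z>=lo)&(Z<lo+.01)
    if s.any(): print(lo.round(2),s.sum(),X[s].min().round(3),X[s].max().round(3),Y[s].min().round(3),Y[s].max().round(3))
r=(a[...,0]>170)&(abs(X-.455)<.03)&(Y<.21)&(Y>.15)
print("rung near nose",r.sum(),X[r].mean(),Y[r].mean(),np.percentile(Z[r],[5,50,95]))
c2=manip.read_camera("top"); u=c["mtx"]@(c["R"]@np.array([.454,.192,.026])+c["t"]); print("tcp px scene",u[:2]/u[2])
E
```

```text
0.04 1 0.44 0.44 0.227 0.227
0.06 2 0.445 0.467 0.183 0.184
0.07 5 0.446 0.472 0.179 0.184
0.08 2 0.447 0.473 0.18 0.183
0.09 4 0.47 0.484 0.177 0.183
0.1 13 0.445 0.483 0.177 0.199
0.11 10 0.469 0.499 0.179 0.194
0.12 11 0.469 0.499 0.173 0.195
rung near nose 86 0.46031490564837774 0.1771871769860713 [-0.00497514  0.0086054   0.04052561]
tcp px scene [262.75169328 175.04818767]
```

The fingertips seem to stand 25–30 mm higher than the TCP reading implies. A gentle touch on the bare bench will settle the height.

```bash
python3 - <<'E'
from h import *
p=np.array(manip.read_eef_pos()); manip.line_to(p+Z3*.08,vel=.2)
manip.move_gripper(.024); q=quat(SX)
b=S(STX,0,0); manip.line_to(b+Z3*.08,q,vel=.3); manip.line_to(b+Z3*.02,vel=.1); manip.hold(.2)
f0=manip.read_force()[2]; z=.02
while z>-.03:
    z-=.002; manip.line_to(b+Z3*z,vel=.04); f=manip.read_force()[2]-f0
    if f>4: break
say("touch",z,f)
c=pic("scene","s4",(160,150,300,255),5.7)
manip.line_to(b+Z3*.05)
E
```

```text
touch -0.030000000000000013 7.523808761172154 t 22.2 p [ 0.558 -0.031 -0.029] F [-3.4 -0.2  7.7] w 0.0239 g 3.5
```

View pics/s4.png

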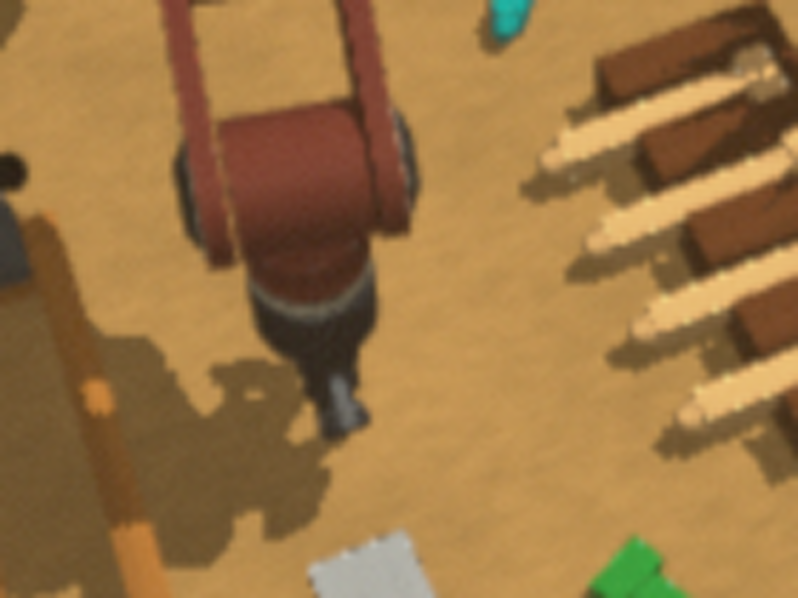

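The tips touch the bench with the TCP reading −0.029, where about −0.006 was expected; so heights need about 30 mm of correction. I'll check that x and y agree with the picture (tip at crop (345,430)) before going on.

```bash
python3 - <<'E'
from h import *
c=manip.read_camera("scene")
d=c["R"].T@np.linalg.inv(c["mtx"])@np.array([160+345/5.7,150+430/5.7,1]); o=-c["R"].T@c["t"]
for z in(0,.01): print(z,(o+d*(z-o[2])/d[2]).round(3))
# touch again quickly with force curve
b=S(STX,0,0); manip.move_gripper(.024)
manip.line_to(b-Z3*.02,vel=.1); manip.hold(.2); f0=manip.read_force()[2]
for z in np.arange(-.022,-.033,-.001):
    manip.line_to(b+Z3*z,vel=.03); manip.hold(.1); f=manip.read_force()[2]-f0; print(round(z,3),round(f,1),np.round(manip.read_eef_pos()[2],4))
    if f>8: break
manip.line_to(b+Z3*.05,vel=.2)
E
```

```text
0 [ 0.577 -0.028  0.   ]
0.01 [ 0.582 -0.029  0.01 ]
-0.022 -0.2 -0.022
-0.023 -0.4 -0.023
-0.024 -0.2 -0.024
-0.025 0.7 -0.025
-0.026 1.3 -0.026
-0.027 0.5 -0.027
-0.028 -0.2 -0.028
-0.029 1.2 -0.0288
-0.03 8.2 -0.0288
```

x and y agree, so the bias is only in height. I'll correct that and stage the first rung again.

```bash
sed -i 's/p+Z3\*.13,/p+Z3*.10,/; s/p+Z3\*.026,/p-Z3*.014,/; s/p+Z3\*.125,/p+Z3*.075,/; s/s+Z3\*.10,quat/s+Z3*.05,quat/; s/s+Z3\*.0155/s-Z3*.0245/; s/s+Z3\*.10,vel/s+Z3*.05,vel/' h.py
cat >> h.py <<'E'
def find():
    "beech pieces on the bench between rack and stand, both cameras"
    for n in("top","scene"):
        c=manip.read_camera(n);W=cloud(c);a=c["color"].astype(int);X,Y,Z=[W[...,k] for k in range(3)]
        hsv=cv2.cvtColor(c["color"],cv2.COLOR_RGB2HSV)
        b=(Z>.010)&(Z<.05)&(X>.35)&(X<.8)&(Y>-.155)&(Y<.2)&(a[...,0]-a[...,2]>25)&(a[...,0]>90)
        k,l,s,_=cv2.connectedComponentsWithStats(b.astype(np.uint8))
        for i in range(1,k):
            if s[i,4]>40:
                p=W[l==i]; r=rect(W,l==i); print(n,s[i,4],np.round(r[0],1),np.round(r[1],1),round(r[2],1),"z",np.median(p[:,2]).round(3),"y",p[:,1].min().round(3),p[:,1].max().round(3))
E
python3 - <<'E'
from h import *
pick(0); say("staged"); manip.line_to(S(STX-.05,-.10,.12),vel=.3)
c=pic("scene","s5",(130,130,370,290),3.3); find(); print("expect mid",S(STX,0,.012))
E
```

```text
nose t 30.8 p [ 0.455  0.192 -0.013] F [-1.1 -1.6  5.9] w 0.0228 g 78.3
lifted t 31.5 p [0.453 0.191 0.074] F [-0.4 -0.2 -0.6] w 0.0224 g 79.1
down t 33.7 p [ 0.555 -0.083 -0.025] F [-0.7  0.1 -1. ] w 0.023 g 79.2
staged t 34.5 p [ 0.555 -0.083  0.052] F [-0.4  0.6 -0.5] w 0.0501 g 0.0
top 52 [661.8 182.4] [33.3 23.6] 77.1 z 0.033 y 0.166 0.2
top 57 [592.  180.9] [34.  22.3] 87.8 z 0.033 y 0.164 0.198
top 313 [557.9 -28.4] [173.1  42.7] 88.1 z 0.023 y -0.115 0.059
top 68 [523.  180.4] [37.7 23.1] 89.8 z 0.035 y 0.161 0.199
scene 89 [525.2 178.4] [29.4 42.5] 1.2 z 0.032 y 0.157 0.2
scene 86 [597.1 179.7] [26.4 39.8] 9.4 z 0.032 y 0.16 0.199
scene 389 [563.5 -30.3] [173.7  47.3] 89.4 z 0.022 y -0.117 0.057
scene 87 [666.3 181. ] [27.3 38. ] 6.5 z 0.032 y 0.161 0.2
expect mid [ 0.55783221 -0.03127376  0.012     ]
```

View pics/s5.png

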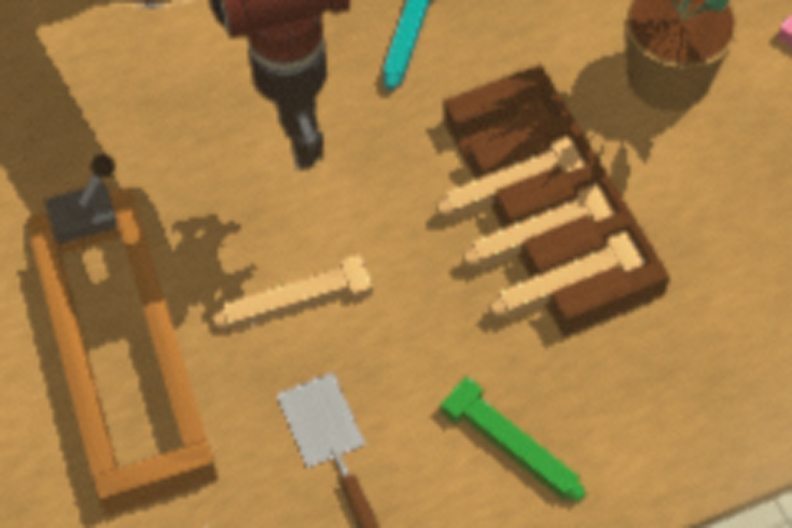

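The first rung lies staged at crop (215–370, 320–270), square to the stand. Now I'll regrip it at the head and insert it with force checks.

```bash
cat >> h.py <<'E'
GX=-.080
def regrip(mx=STX,my=0.):
    p=S(mx+GX,my,0); q=quat(SX)
    manip.move_gripper(.062); manip.line_to(p+Z3*.05,q,vel=.3); manip.line_to(p-Z3*.028,vel=.12)
    manip.move_gripper(.03,90); say("head"); manip.line_to(p+Z3*.01,vel=.12)
def insert(i,dy=0.,dz=0.,x0=-.105):
    "returns final mid x; stops on side or end load"
    at=lambda x:S(x+GX,MY[i]+dy,-.013+dz)
    manip.line_to(at(x0)+Z3*.025,quat(SX),vel=.25); manip.line_to(at(x0),vel=.1); manip.hold(.2)
    f0=np.array(manip.read_force()); say("aligned"); x=x0
    while x<.072:
        x+=.012 if x<.05 else .002
        manip.line_to(at(x),vel=.07 if x<.05 else .03)
        f=np.array(manip.read_force())-f0; f=np.array([f@SX,f@SY,f[2]])
        if np.abs(f).max()>4: print(round(x,3),f.round(1),"w",round(manip.read_gripper_width(),4))
        if f[0]<-15 or np.abs(f[1:]).max()>20: break
    say("end x",round(x,4)); return x
def release():
    p=np.array(manip.read_eef_pos()); manip.move_gripper(.053); manip.line_to(p+Z3*.09,vel=.2)
E
python3 - <<'E'
from h import *
regrip(); insert(0)
c=pic("scene","s6",(110,130,310,280),4)
E
```

```text
head t 37.3 p [ 0.565  0.049 -0.026] F [-0.7  0.9  6.4] w 0.0425 g 92.5
aligned t 39.0 p [ 0.457  0.03  -0.012] F [ 0.3 -0.5 -0.8] w 0.0421 g 91.7
0.065 [-5.6  0.5  1.6] w 0.0418
0.067 [-13.6   1.6   3.9] w 0.042
0.069 [-22.1   1.6   6.5] w 0.0422
end x 0.069 t 45.7 p [ 0.446 -0.138 -0.013] F [ 3.4 21.4  5.7] w 0.0422 g 92.7
```

View pics/s6.png

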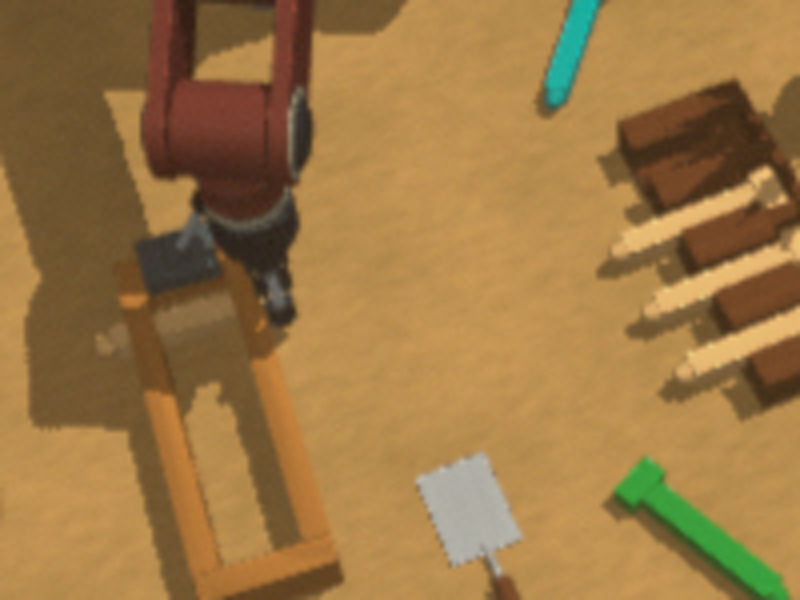

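Rung 1 is through both rails (nose out at crop (105,343)), with a clean end-stop force. I'll release it and run the second, with checks at each stage.

```bash
cat >> h.py <<'E'
def comps(n="top"):
    c=manip.read_camera(n);W=cloud(c);a=c["color"].astype(int);X,Y,Z=[W[...,k] for k in range(3)]
    b=(Z>.010)&(Z<.05)&(X>.35)&(X<.8)&(Y>-.150)&(Y<.2)&(a[...,0]-a[...,2]>25)&(a[...,0]>90)
    k,l,s,_=cv2.connectedComponentsWithStats(b.astype(np.uint8)); return [rect(W,l==i) for i in range(1,k) if s[i,4]>40]
def full(i):
    "rack slot i -> mortise i"
    r=[c for c in comps() if abs(c[0][0]-K(.04,MY[i],0)[0]*1000)<10 and abs(c[0][1]-181)<10]
    if not r: print("nose not where expected"); find(); return False
    pick(i); manip.line_to(S(STX-.05,-.10,.12),vel=.3)
    e=S(STX,0,0)*1000
    r=[c for c in comps() if max(c[1])>150 and np.hypot(c[0][0]-e[0],c[0][1]-e[1])<7]
    if not r: print("staged rung not where expected"); find(); return False
    print("staged",r,e.round(1)); regrip()
    x=insert(i)
    if not .062<=x<=.072: print("insert?"); return False
    release(); return True
E
python3 - <<'E'
from h import *
release(); manip.line_to(S(-.2,-.05,.1),vel=.3); pic("top","t7",(290,140,380,250),7)
print(full(1))
E
```

```text
nose t 49.8 p [ 0.525  0.193 -0.013] F [-1.4 -0.   5.7] w 0.0223 g 78.3
lifted t 50.6 p [0.523 0.193 0.074] F [-0.7 -0.3 -1.2] w 0.0219 g 79.1
down t 52.7 p [ 0.555 -0.083 -0.025] F [ 0.8  1.5 -1.4] w 0.0225 g 79.2
staged [((557.8171997070312, -28.050186157226562), (172.5528106689453, 42.09300994873047), 88.10820770263672)] [557.8 -31.3   0. ]
head t 56.2 p [ 0.565  0.049 -0.026] F [-0.8  0.5  6.1] w 0.0424 g 92.6
aligned t 57.6 p [ 0.527  0.026 -0.012] F [ 1.5 -1.5 -1.1] w 0.042 g 91.7
0.065 [-5.8 -0.4  2.3] w 0.0419
0.067 [-13.1  -0.3   3.3] w 0.0424
0.069 [-19.8  -0.8   6.1] w 0.0424
end x 0.069 t 64.3 p [ 0.515 -0.143 -0.013] F [ 2.  18.3  5. ] w 0.0424 g 92.5
True
```

View pics/t7.png

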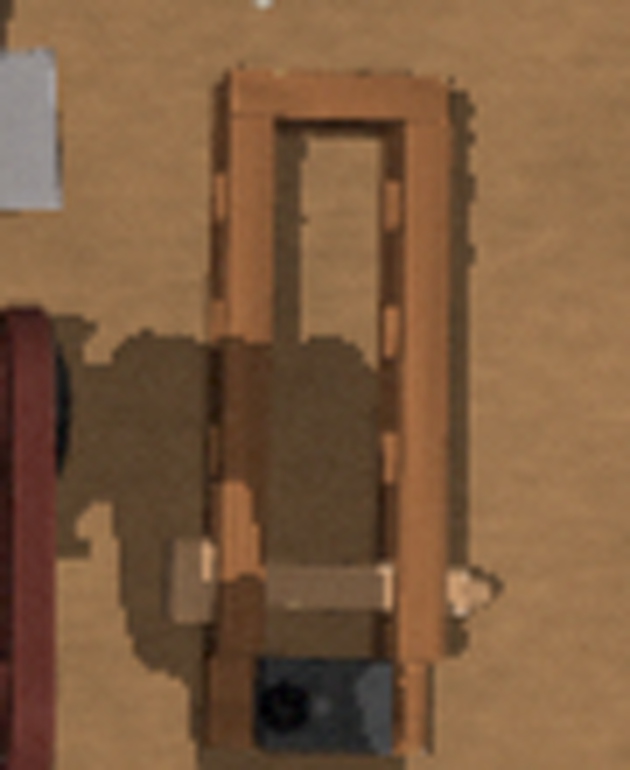

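The first rung is home: its head is hard up on the front rail at (190,580) and the nose is out behind at (475,590). The second read the same forces. On to the third and fourth.

```bash
python3 - <<'E'
from h import *
manip.line_to(S(-.2,-.05,.1),vel=.3)
ok=full(2); print(ok)
if ok:
    manip.line_to(S(-.2,-.05,.1),vel=.3); print(full(3))
E
```

```text
nose t 68.4 p [ 0.595  0.195 -0.013] F [-1.5 -1.   5. ] w 0.0224 g 78.3
lifted t 69.2 p [0.593 0.195 0.074] F [-1.1 -0.8 -1.5] w 0.0223 g 79.2
down t 71.3 p [ 0.555 -0.083 -0.025] F [-0.5 -0.1 -0.2] w 0.0223 g 79.4
staged [((557.9723510742188, -28.197067260742188), (172.79034423828125, 42.52555465698242), 88.32115173339844)] [557.8 -31.3   0. ]
head t 74.8 p [ 0.565  0.048 -0.026] F [ 0.6 -0.5  5.9] w 0.0423 g 92.6
aligned t 76.2 p [ 0.597  0.021 -0.012] F [ 0.3  1.3 -1. ] w 0.0424 g 91.6
0.067 [-9.2  0.4  3.1] w 0.0422
0.069 [-15.8  -0.9   4.1] w 0.042
end x 0.069 t 82.9 p [ 0.585 -0.148 -0.013] F [ 0.4 17.1  3. ] w 0.042 g 92.4
True
nose t 87.2 p [ 0.665  0.197 -0.013] F [-1.9 -0.1  5.3] w 0.0224 g 78.3
lifted t 88.0 p [0.663 0.196 0.074] F [ 0.2  0.1 -1.7] w 0.0224 g 79.1
down t 90.2 p [ 0.555 -0.083 -0.024] F [-0.4  2.   2.1] w 0.0223 g 79.5
staged [((557.04052734375, -28.721527099609375), (173.99017333984375, 42.830841064453125), 87.56141662597656)] [557.8 -31.3   0. ]
head t 93.7 p [ 0.565  0.049 -0.026] F [-1.7 -0.5  6.1] w 0.0422 g 92.3
aligned t 95.4 p [ 0.667  0.017 -0.012] F [ 0.1 -0.5 -1.2] w 0.0422 g 91.5
0.065 [-4.2  1.2  0.7] w 0.042
0.067 [-9.3  1.3  2.3] w 0.0421
0.069 [-15.3   1.3   4.2] w 0.0422
end x 0.069 t 102.1 p [ 0.655 -0.152 -0.013] F [ 2.4 14.8  3. ] w 0.0422 g 92.0
True
```

```bash
python3 - <<'E'
from h import *
manip.line_to(S(-.25,-.05,.12),vel=.3)
pic("top","t8",(290,140,380,250),7); pic("scene","s8",(110,140,240,290),5)
E
```

```text
(no output)
```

View pics/t8.png

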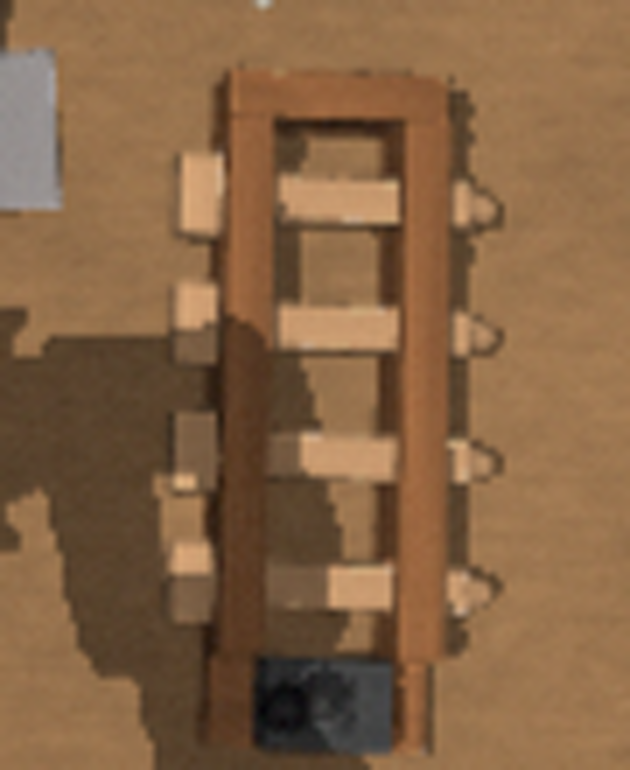

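All four heads are against the front rail (rows 195, 322, 450 and 582) and the noses stand out equally behind (x≈480). Now the lever, with its ball at (287,703).

```bash
python3 - <<'E'
from h import *
q=quat(SX); z=.072
manip.move_gripper(0.0,40)
manip.line_to(S(-.06,-.17,.12),q,vel=.3); manip.line_to(S(-.04,-.17,z),vel=.15); manip.hold(.2)
f0=np.array(manip.read_force()); x=-.04
while x<.095:
    x+=.006 if x<.06 else .002
    manip.line_to(S(x,-.17,z),vel=.08 if x<.06 else .03)
    f=np.array(manip.read_force())-f0
    if abs(f@SX)>1.5: print(round(x,3),np.round([f@SX,f@SY,f[2]],1))
    if f@SX<-12: break
say("pushed")
manip.line_to(S(x-.05,-.17,z),vel=.1); manip.line_to(S(-.08,-.14,.16),vel=.2); manip.line_to(S(-.25,-.05,.16),vel=.3)
pic("scene","s9",(110,120,300,290),3.5); say("clear")
E
```

```text
0.074 [-2.3  0.1 -0.4]
0.076 [-8.7 -0.7  3.7]
0.078 [-16.    0.7   6.8]
pushed t 112.7 p [ 0.375 -0.224  0.072] F [ 1.5 15.8  6.3] w -0.0 g 8.0
clear t 115.0 p [0.515 0.09  0.159] F [-0.8 -0.3  0.2] w 0.0002 g 0.0
```

View pics/s9.png

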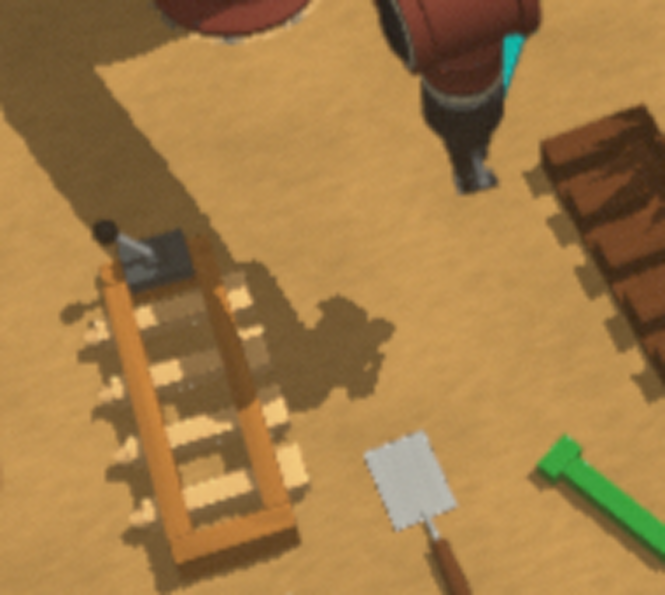

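The lever is thrown over: the ball at (105,232) leans to the rear, and it met its stop where expected. All four rungs are home, the rack is empty, and the trowel and look-alikes in view lie as before.

```bash
python3 -c "
from rig import manip
print(manip.job_done())"
```

```text
the job is handed in; nothing more can be done
None
```

I pushed all four rungs fully home, threw the lock lever over against its stop, and handed the job in at about 115 s; I never touched the palm, pot or trowel.

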